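# Press the flask stoppers home in order of size

## Robot

A 7-joint arm with a two-finger parallel gripper is mounted at the origin on the work surface. World frame = base frame: x ahead of the robot, y to its left, z up, the work surface at z = 0. Lengths are in m, angles in rad, forces in N, time in s.
With the tool pointing down it reaches from about 0.4 to 0.85 m from the base axis. Payload 4.5 kg.
Tool frame: the origin (TCP) lies at the very end of the fingers, on their centre line; the grasp point (between the pads) lies 19 mm behind it; z points along the fingers, y is the line along which they close (so a half turn about z gives the same grasp; the last joint's range is limited). The gripper opens to 88 mm and grips with 3 to 60 N. Pads are 18 mm wide; open, the fingers measure 123 mm over their backs; the gripper's body (75 mm by 187 mm) begins 45 mm behind the grasp point.
Start: joints at [1.374, 0.689, -0.195, 1.565, 0.157, 0.902, -0.215], TCP at [0.143, -0.608, 0.239] pointing down, gripper open.
Joint ranges: [-3.01, 3.01], [-0.46, 2.08], [-1.47, 1.51], [0.13, 2.56], [-1, 4.14], [0.04, 2.09], [-2.66, 2.66]. Speed limits (rad/s): [2.57, 2.57, 3.14, 3.14, 3.14, 3.14, 3.14].

## Interface

Orientations are given as a unit quaternion [w, x, y, z].
In Python, from workcell import arm gives the robot as it stands. The module is installed in compiled form; this text tells all that it offers. Calls block until the motion is done:
- arm.move_ptp(position, orientation): joint-space move of the TCP to a pose.
- arm.move_straight(position, feed=0.15, attitude=None, contact_N=None): straight line of the TCP; attitude=None keeps the orientation; feed is the mean speed in m/s. With contact_N (N) it stops when the force on the tool has changed by that much, and returns True; else False.
- arm.move_j(angles): joint-space move.
- arm.gripper_to(opening, newtons=None): finger opening in m; newtons is the grip in N (None keeps the last); returns when the fingers have stopped.
- arm.dwell(seconds).
- arm.solve_ik(position, orientation): joint angles nearest the present ones, or None.
- arm.get_image(name): name is "scene" or "top" or "wrist"; returns the picture (400x640x3 uint8, red, green, blue); there is no depth.
- arm.camera_info(name): a dict with "camera_matrix" (3x3 intrinsics, pixels), "R" (3x3) and "t" (3): a world point X has camera coordinates R X + t. Camera axes: x right, y down, z forward; pixel columns grow to the right and rows downward; lengths in m; the calibration is good to about 2 mm. The wrist camera is an equidistant fisheye: a pixel r from the principal point sees the ray r / f radians off the axis. A picture is of the moment at which its call begins: read the wrist's pose just before it. camera_info takes no time and is no camera call; for the wrist camera it gives the pose at the moment of the call.
A pose or a line that the arm cannot do raises arm.Unreachable and nothing moves.
- arm.sign_off(): hands the job in; it is judged then, once.
Readings, each from a call of its own:
- arm.current_t(): time.
- arm.current_joint_pos(): joint angles.
- arm.current_dq(): joint speeds.
- arm.current_tau(): joint torques, N m.
- arm.current_tool_pos(): TCP position.
- arm.current_tool_rot(): TCP orientation.
- arm.current_contact_force(): force on the tool from outside, world axes, zero at the start.
- arm.current_torque(): the same for the moment, N m.
- arm.current_grip_width(): finger opening in m.
- arm.current_grasp_force(): force on a finger pad.
Only numpy, scipy, OpenCV 4.12 (cv2) and the standard library are available. Lean on these libraries where they do the work, as an engineer would, in place of code of your own. Each camera call takes 0.05 s, during which the arm holds its last target. There are 200 camera calls.

## Task

The three volumetric flasks on the bench are ready to be put away, but their stoppers are not fully in. Gently press each stopper down with the fingertips until it is fully home, first on the smallest flask, then the middle-sized one, then the largest. Only push: do not lift, tip or shift the flasks, and leave the other glassware and things as they stand.

Things in the scene. Friction and masses are not known exactly. Their poses are not given: they have to be found in the camera images.
- flask_small: The small of the three volumetric flasks: loose clear glass, pear-shaped bulb 50 mm in diameter, slender 17 mm neck with a 22 mm rim, mouth 124 mm above the bench, about 90 g, easily tipped. Origin: centre of its underside, on the bench; z up along the neck.
- stopper_small_top (a point): Centre of the flat top of the small flask's white plastic stopper, on the flask's axis; z up. The head is 25 mm in diameter and 16 mm tall with a soft springy cap, which gives way by 6 mm at most (1 N to begin, then 2.5 N for each mm) and springs back when released; unpressed, its top is 150 mm above the bench with the stopper fully out and 140 mm when fully home (head resting on the rim).
- stopper_small (a joint): How far this stopper has been pushed down (m): 0 is 10 mm short of home, 0.010 is fully home. It slides straight down with about 3 N of friction, stays where it is left, stops dead when home, and cannot come out.
- flask_medium: The medium of the three volumetric flasks: loose clear glass, pear-shaped bulb 64 mm in diameter, slender 17 mm neck with a 22 mm rim, mouth 154 mm above the bench, about 130 g, easily tipped. Origin: centre of its underside, on the bench; z up along the neck.
- stopper_medium_top (a point): Centre of the flat top of the medium flask's white plastic stopper, on the flask's axis; z up. The head is 25 mm in diameter and 16 mm tall with a soft springy cap, which gives way by 6 mm at most (1 N to begin, then 2.5 N for each mm) and springs back when released; unpressed, its top is 180 mm above the bench with the stopper fully out and 170 mm when fully home (head resting on the rim).
- stopper_medium (a joint): How far this stopper has been pushed down (m): 0 is 10 mm short of home, 0.010 is fully home. It slides straight down with about 3 N of friction, stays where it is left, stops dead when home, and cannot come out.
- flask_large: The large of the three volumetric flasks: loose clear glass, pear-shaped bulb 80 mm in diameter, slender 17 mm neck with a 22 mm rim, mouth 184 mm above the bench, about 190 g, easily tipped. Origin: centre of its underside, on the bench; z up along the neck.
- stopper_large_top (a point): Centre of the flat top of the large flask's white plastic stopper, on the flask's axis; z up. The head is 25 mm in diameter and 16 mm tall with a soft springy cap, which gives way by 6 mm at most (1 N to begin, then 2.5 N for each mm) and springs back when released; unpressed, its top is 210 mm above the bench with the stopper fully out and 200 mm when fully home (head resting on the rim).
- stopper_large (a joint): How far this stopper has been pushed down (m): 0 is 10 mm short of home, 0.010 is fully home. It slides straight down with about 3 N of friction, stays where it is left, stops dead when home, and cannot come out.
- dropper_a: Bystander, loose: amber glass dropper bottle with a black rubber teat, 35 mm diameter, 98 mm tall. Origin: centre of its underside; z up.
- dropper_b: Bystander, loose: clear glass dropper bottle with a black rubber teat, 35 mm diameter, 98 mm tall. Origin: centre of its underside; z up.
- reagent_bottle: Bystander, loose: squat clear glass reagent bottle, 64 mm diameter, 120 mm tall, its wide white stopper already seated. Origin: centre of its underside; z up.
- beaker: Bystander, loose: empty glass beaker, 68 mm diameter, 90 mm tall. Origin: centre of its underside; z up.
- wash_bottle: Bystander, loose: white plastic wash bottle with a red cap and spout, 68 mm diameter, 170 mm tall. Origin: centre of its underside; z up.
- pipette_bulb: Bystander, loose: reddish-brown rubber pipette bulb, a 52 mm ball on a short foot, 60 mm tall. Origin: centre of its underside; z up.

How it is judged:
By the outcome, as a careful person would: the job done as asked, in the order asked, and still so for the second after the job is handed in, with the robot touching nothing.
It also fails if it takes over 58 s, if anything falls off the work surface, if the arm or the gripper's body presses on something with over 40 N, if the wrist force passes 120 N, or if a joint passes its speed limit or range.

## Working session

There is one attempt and no reset: what is moved stays moved. The work goes in short steps, each a Python script; the robot and the scene stay as the last script left them, time stands still between calls to the robot, and variables do not carry over. Pictures are saved under pics/ and viewed, at most 10 in all, crops included, and the job is handed in when it is done.

```bash
mkdir -p pics; python3 - <<'E'
from workcell import arm
import cv2,numpy as np
np.set_printoptions(precision=4,suppress=True)
for n in("scene","top"):
    im=arm.get_image(n);cv2.imwrite(f"pics/{n}0.png",im[:,:,::-1]);c=arm.camera_info(n);print(n,c["camera_matrix"],c["R"],c["t"])
print(arm.current_tool_rot(),arm.current_t())
E
```

```text
scene [[465.5661   0.     320.6046]
 [  0.     465.5661 194.1834]
 [  0.       0.       1.    ]] [[-0.3946  0.9188 -0.0008]
 [ 0.5925  0.2538 -0.7646]
 [-0.7023 -0.3022 -0.6445]] [ 0.2337 -0.2442  1.5269]
top [[404.8919   0.     319.8395]
 [  0.     404.8919 201.5946]
 [  0.       0.       1.    ]] [[-0.0132 -0.9999 -0.0005]
 [-0.9854  0.0131 -0.1699]
 [ 0.1699 -0.0018 -0.9855]] [-0.0052  0.5804  1.157 ]
[-0.0008  0.9933  0.1152 -0.0002] 0.1
```

View pics/scene0.png

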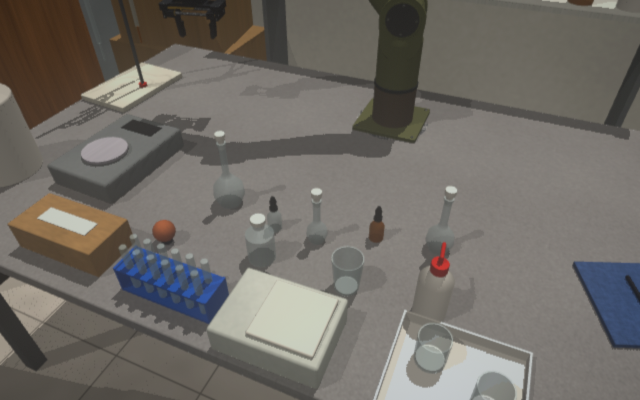

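View pics/top0.png

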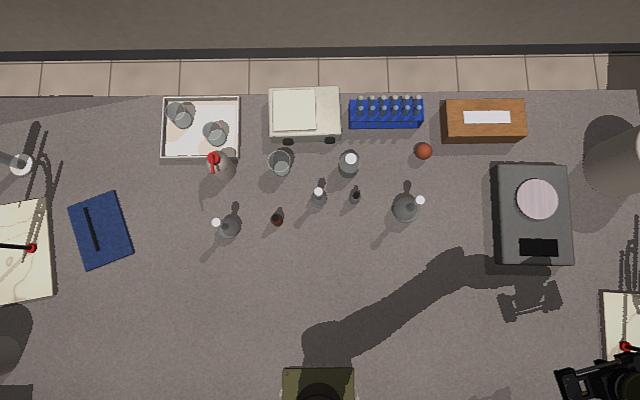

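The scene view shows the stoppers at about (220,136) large, (316,194) small and (450,192) medium. In the top view they are at (420,200), (319,192) and (216,222). I'll zoom in on all six in one montage.

```bash
python3 - <<'E'
import cv2,numpy as np
P={"scene":[(316,196),(450,194),(220,138)],"top":[(319,192),(216,222),(420,200)]}
rows=[]
for n in P:
    im=cv2.imread(f"pics/{n}0.png")
    rows.append(np.hstack([cv2.resize(im[v-13:v+13,u-13:u+13],(260,260),interpolation=cv2.INTER_NEAREST) for u,v in P[n]]))
    hsv=cv2.cvtColor(im,cv2.COLOR_BGR2HSV)
    m=((hsv[...,2]>185)&(hsv[...,1]<40)).astype(np.uint8)
    k,l,s,c=cv2.connectedComponentsWithStats(m)
    for u,v in P[n]:
        i=[j for j in range(1,k) if np.hypot(*(c[j]-(u,v)))<10]; print(n,u,v,[(s[j],c[j].round(2)) for j in i])
cv2.imwrite("pics/m.png",np.vstack(rows))
E
```

```text
scene 316 196 [(array([311, 189,  11,   6,  46], dtype=int32), array([316. , 191.2]))]
scene 450 194 [(array([446, 187,  11,   6,  53], dtype=int32), array([451.19, 189.32]))]
scene 220 138 [(array([215, 131,   9,   5,  35], dtype=int32), array([219.11, 133.2 ]))]
top 319 192 [(array([314, 187,   9,   9,  56], dtype=int32), array([317.96, 191.14]))]
top 216 222 [(array([212, 218,   8,   9,  59], dtype=int32), array([215.54, 221.8 ]))]
top 420 200 [(array([416, 195,   9,   9,  61], dtype=int32), array([419.87, 199.34]))]
```

View pics/m.png

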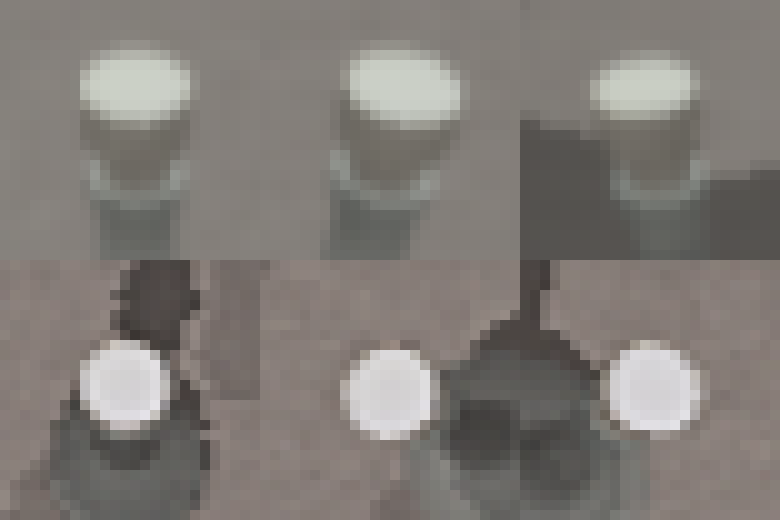

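The montage shows six clean white top discs, each about 9–11 px wide, with the stoppers visibly raised above the rims. Next I'll triangulate them.

```bash
python3 - <<'E'
import cv2,numpy as np
from scipy.optimize import least_squares
from workcell import arm
np.set_printoptions(precision=4,suppress=True)
C={n:arm.camera_info(n) for n in("scene","top")}
I={n:cv2.cvtColor(cv2.imread(f"pics/{n}0.png"),cv2.COLOR_BGR2GRAY).astype(float) for n in C}
S={"small":((316,191),(318,191),.14),"medium":((451,189),(216,222),.17),"large":((219,133),(420,199),.2)}
def cen(n,u,v):
    w=I[n][v-7:v+8,u-8:u+9]; t=175; m=np.clip((w-t+15)/30,0,1)
    k,l=cv2.connectedComponents((m>0).astype(np.uint8)); m=m*(l==l[7,8])
    Y,X=np.mgrid[v-7:v+8,u-8:u+9]; return np.array([(m*X).sum(),(m*Y).sum()])/m.sum(), m.sum()
def proj(n,X):
    c=C[n]; p=c["camera_matrix"]@(c["R"]@X+c["t"]); return p[:2]/p[2]
for s,(a,b,h) in S.items():
    (p,na),(q,nb)=cen("scene",*a),cen("top",*b)
    r=least_squares(lambda X:np.r_[proj("scene",X)-p,proj("top",X)-q],[.5,0,h])
    print(s,r.x,r.fun,p,q,na,nb,"reach",np.hypot(*r.x[:2]))
    for yaw in (0,90,-90): 
        a_=np.radians(yaw)/2; Q=[0,np.cos(a_),np.sin(a_),0]
        print(yaw,arm.solve_ik([*r.x[:2],.30],Q))
E
```

```text
small [ 0.5937 -0.0091  0.1464] [ 0.3772  0.0307  0.4419 -0.1764] [316.0518 191.1219] [317.9473 191.0103] 54.7 58.233333333333334 reach 0.5937774790937421
0 [ 0.0175  0.5772 -0.1369  1.5867  0.0896  0.9838 -1.718 ]
90 [ 0.2639  0.6238 -0.5757  1.573   0.3739  1.0567 -0.4115]
-90 [-0.632   0.9203  1.3039  1.6206 -0.9119  1.3286 -2.3267]
medium [0.5082 0.2628 0.1753] [ 0.3211 -0.0189  0.3984 -0.0821] [450.9714 189.223 ] [215.4899 221.8585] 58.3 61.03333333333333 reach 0.5720765278785597
0 [-0.3518  0.5595 -0.3441  1.6452  0.2181  0.9749 -2.3412]
90 [-0.1093  0.6385 -0.787   1.6325  0.4985  1.0821 -1.0376]
-90 [ 0.0744  0.8107 -1.253   1.6236  0.7945  1.3052  1.8294]
large [ 0.5561 -0.2724  0.2069] [ 0.3191  0.0619  0.3148 -0.1798] [218.9453 133.2137] [419.857  199.3488] 38.366666666666674 63.166666666666664 reach 0.6192287849137664
0 [ 0.4417  0.6143 -0.1088  1.5081  0.0734  1.0231 -1.2564]
90 [ 0.6732  0.6552 -0.5373  1.4946  0.3593  1.091   0.0602]
-90 [ 0.1716  0.6419  0.385   1.5238 -0.2658  1.0279 -2.5164]
```

Triangulated heights are 146, 175 and 207 mm. All are inside the allowed ranges, and the reach is fine. I'll hover over the small flask with closed fingers, lined up along world x, and check the position with the wrist camera.

```bash
python3 - <<'E'
import cv2,numpy as np
from workcell import arm
np.set_printoptions(precision=4,suppress=True)
Q=[0,.5**.5,.5**.5,0]
arm.gripper_to(0.0,5)
p=arm.current_tool_pos(); arm.move_straight([p[0],p[1],.31])
X=np.array([.5937,-.0091,.1464])
arm.move_ptp([X[0],X[1],.25],Q)
c=arm.camera_info("wrist");im=arm.get_image("wrist")
P=c["R"]@X+c["t"]; K=c["camera_matrix"]
th=np.arctan2(np.hypot(*P[:2]),P[2]); d=P[:2]/np.hypot(*P[:2])
uv=K[0,0]*th*d+K[:2,2]
print(uv,P,arm.current_tool_pos(),arm.current_t(),arm.current_contact_force(),arm.current_grip_width(),K[0,0])
cv2.imwrite("pics/w0.png",im[:,:,::-1])
E
```

```text
[318.7358 196.4359] [-0.0014 -0.0024  0.2572] [ 0.5938 -0.0104  0.25  ] 4.7333 [-0.3266  0.4896 -0.8237] 0.0004316180216066468 309.70691628693146
```

View pics/w0.png

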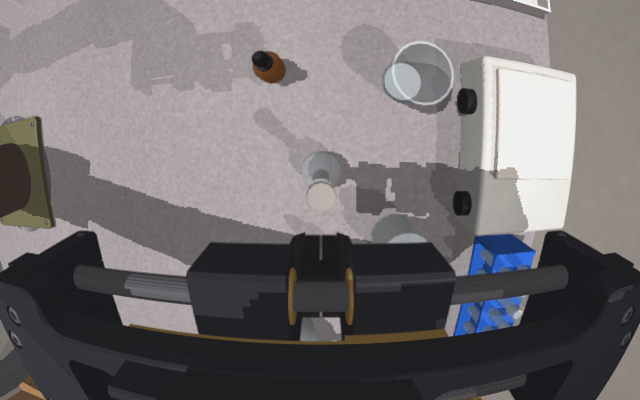

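The stopper sits at about (321,197) in the wrist view, against a predicted (318.7,196.4). That is roughly 2 mm off in x, within calibration, so I'll split the difference and press.

```bash
cat >h.py <<'E'
import numpy as np
from workcell import arm
np.set_printoptions(precision=4,suppress=True)
Q=[0,.5**.5,.5**.5,0]
def press(x,y,home,N=8):
    arm.move_straight([x,y,home+.018],feed=.08); arm.dwell(.3)
    print("pre",arm.current_tool_pos(),arm.current_contact_force(),arm.current_t())
    hit=arm.move_straight([x,y,home-.0045],feed=.01,contact_N=N)
    print(hit,arm.current_tool_pos(),arm.current_contact_force())
    arm.dwell(.3); p=arm.current_tool_pos(); print("held",p,arm.current_contact_force())
    arm.move_straight([p[0],p[1],home+.018],feed=.03)
    arm.move_straight([x,y,home+.06],feed=.1); print("t",arm.current_t())
E
python3 -c "
from h import *
press(.5945,-.0091,.14)"
```

```text
pre [ 0.5946 -0.0091  0.1582] [-1.0836  0.7082 -0.1625] 6.3333
True [ 0.595  -0.009   0.1378] [-0.6315 -0.235   7.0789]
held [ 0.5951 -0.0089  0.138 ] [-0.663  -0.5642  7.2546]
t 9.9167
```

The force built up at z = 0.138, which matches a home stopper with the cap squeezed about 2.6 mm. I'll press a little harder once to confirm from the spring slope.

```bash
python3 -c "
from h import *
x,y=.5945,-.0091
arm.move_straight([x,y,.146],feed=.08); arm.dwell(.3)
f0=arm.current_contact_force()
for N in (2.5,8.5):
    print(arm.move_straight([x,y,.1345],feed=.008,contact_N=N),arm.current_tool_pos(),arm.current_contact_force()-f0)
arm.dwell(.2);print(arm.current_tool_pos(),arm.current_contact_force()-f0)
arm.move_straight([x,y,.15],feed=.03);arm.move_straight([x,y,.26],feed=.15);print(arm.current_t())
"
```

```text
True [ 0.5945 -0.0091  0.1394] [-1.8415 -0.4774  4.3931]
True [ 0.5953 -0.0088  0.1371] [-1.4971 -2.3311  9.9571]
[ 0.5953 -0.0088  0.1373] [-1.9032 -1.9657 10.1596]
14.0583
```

The slope is about 2.6 N/mm, which is pure cap spring with no sliding, so the small stopper is home. Next is the medium one.

```bash
python3 -c "
from h import *
arm.move_ptp([.509,.2628,.26],Q)
press(.509,.2628,.17,N=10)
"
```

```text
pre [0.5091 0.2629 0.1883] [-0.4213 -0.1691  0.5793] 16.5083
True [0.5096 0.2634 0.1673] [-1.6037 -1.1088  8.5524]
held [0.5096 0.2634 0.1675] [-1.1471 -0.9107  8.6004]
t 20.2833
```

The medium stopper held 8.6 N at z = 0.1675, so its unpressed top is about 0.1704 and it is home. Next is the large one.

```bash
python3 -c "
from h import *
arm.move_straight([.509,.2628,.28])
arm.move_ptp([.557,-.2724,.28],Q)
press(.557,-.2724,.20,N=10)
arm.move_straight([.557,-.2724,.30])
arm.move_ptp([.35,-.45,.32],Q)
import cv2
P={'scene':[(316,196),(450,194),(220,138)],'top':[(319,192),(216,222),(420,200)]}
rows=[]
for n in P:
    im=arm.get_image(n)[:,:,::-1].copy();cv2.imwrite(f'pics/{n}1.png',im); old=cv2.imread(f'pics/{n}0.png')
    for q in (old,im): rows.append(np.hstack([cv2.resize(q[v-15:v+60 if n=='scene' else v+15,u-30:u+30],(260,325 if n=='scene' else 130))[:240] for u,v in P[n]])[:240 if n=='scene' else 130])
cv2.imwrite('pics/m1.png',cv2.resize(np.vstack(rows),(780,590)))
print(arm.current_t())
"
```

```text
pre [ 0.5572 -0.2725  0.2183] [ 0.1899 -0.894  -0.4237] 23.9333
True [ 0.5578 -0.2726  0.1975] [-1.5426  0.4132  8.7389]
held [ 0.5579 -0.2726  0.1977] [-1.8862  0.748   8.9134]
t 27.7667
29.3417
```

View pics/m1.png

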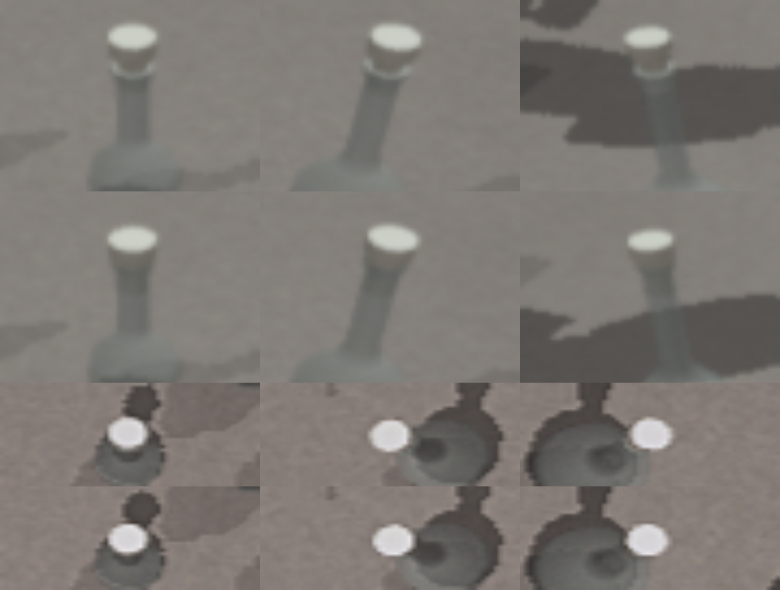

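View pics/scene1.png

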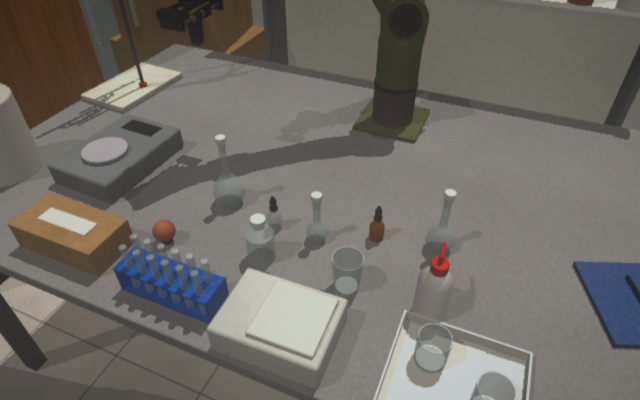

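In the after-images all three stopper heads rest on their rims, at (316,196), (450,194) and (220,138) in the scene view. The flasks stand where they did and nothing else has moved. The implied top heights are within 1 mm of home, so I'll hand it in.

```bash
python3 -c "
from workcell import arm
print(arm.sign_off())"
```

```text
the job is handed in; nothing more can be done
None
```

All three stoppers are pressed fully home in the order asked (small, medium, large), the flasks and everything else stayed where they were, and the job was handed in at about 29 s.

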